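# Find and seat the rocking seed-box cover

### The arm

A 6-joint arm with a two-finger parallel gripper is mounted at the origin on the work surface. World frame = base frame: x ahead of the robot, y to its left, z up, the work surface at z = 0. Lengths are in m, angles in rad, forces in N, time in s.
With the tool pointing down it reaches from about 0.325 to 0.775 m from the base axis. Payload 5.5 kg.
Tool frame: the origin (TCP) lies midway between the tips of the shut fingers; the grasp point (between the pads) lies 19 mm behind it; z points along the fingers, y is the line along which they close (so a half turn about z gives the same grasp; the last joint's range is limited). The gripper opens to 85 mm and grips with 20 to 120 N. Pads are 22 mm wide; open, the fingers measure 114 mm over their backs; the gripper's body (76 mm by 85 mm) begins 54 mm behind the grasp point. The pads swing forward as they close: fully open they stand 13 mm farther back than shut.
Start: joints at [-1.228, 0.091, 1.231, -0, 1.82, -0.057], TCP at [0.234, -0.553, 0.231] pointing down, gripper open.
Joint ranges: [-2.87, 2.87], [-0.86, 2.18], [0.17, 2.46], [-1.51, 4.65], [0.06, 2.69], [-2.65, 2.65]. Speed limits (rad/s): [2.57, 2.57, 3.01, 3.14, 3.14, 3.14].

### API

Orientations are given as [roll, pitch, yaw] about the fixed x, y, z axes, in that order (R = Rz(yaw) Ry(pitch) Rx(roll)).
In Python, from station import robot, cams, job, nets gives the robot as it stands.
- The arm moves only by the tool send_rows, never from a script. Its argument "rows" is a list that holds one entry, the list of rows, each a list of 7 numbers: the shift along the world's x, y, z in cm, then the turn, a rotation vector about the world's x, y, z in rad, then the opening, from -1 (shut) to 1 (fully open). A call has 1 to 10 rows; each row shifts and turns the commanded pose from where the row before left it; what a row does not reach is not made up. A row lasts 1/12 s, in which the tool goes at most 41.7 mm and 7.16 degrees, less where a joint would pass 70% of its speed; a pose out of reach is approached as far as the arm can. A call is refused whole if a number of a shift passes 4.17 or a number of a turn 0.125, either way. A call with a gripper value outside its range is refused whole. The fingers move at their own pace and stop on an object; "force" is the grip in N (left out, the last holds). Time passes only in rows, so rows that do not move let the fingers close. It gives the time, the measured TCP pose, the force, the opening and the grip force at its end, in the units of the state.
- robot.state(): the state, without advancing time (a new reading comes with each control period).
- cams.camera(name): name is "scene" or "top" or "wrist"; returns a dict with "frame" (480x640x3 uint8, red, green, blue), "fx", "fy", "cx", "cy" (pixels), "T" (4x4, takes a point from camera to world coordinates). Camera axes: x right, y down, z forward; pixel columns grow to the right and rows downward; lengths in m; the calibration is good to about 2 mm. A picture is of the moment at which its call begins. There is no depth.
- job.sign_off(): hands the job in; it is judged then, once.
Trained networks look in a picture, given as the dict that the camera call returned (one of the last four; its "shot" number tells which), for a name from the list of things; names that differ only in an ending like _2 or _b are one class to them, and where a whole thing is asked for, a point or a joint stands for the part that bears it (a point fixed in the world has none). Each returns a list of dicts, best first, with "score" (0 to 1); they miss things now and then, are a little off and sometimes report something else, mostly with a low value. They report only what shows in the picture. A call takes as long as a camera call.
- nets.cut_out(picture, target): "mask" (480x640 bool, what is visible of it) and "position" ([column, row] in pixels, amid what is visible of it).
- nets.landmark_of(picture, target): "position" ([column, row] in pixels: a listed point, or the origin of a listed thing).
The state is a dict: "t": time; "qpos": joint angles; "joint_velocities": joint speeds; "effort": joint torques, N m; "tool_pos": TCP position; "orientation": TCP orientation; "force": force on the tool from outside, world axes, zero at the start; "moment": the same for the moment, N m; "opening": finger opening in m; "grasp_force": force on a finger pad.
Only numpy, scipy, OpenCV 4.12 (cv2) and the standard library are available. Lean on these libraries where they do the work, as an engineer would, in place of code of your own. Each camera call takes 0.05 s, during which the arm holds its last target. There are 200 camera calls.

### The job

One of the four seed-box covers in the tray is not pushed home. Press near the edge of one cover after another until you find the one that rocks, then push that cover straight down at its middle until it is fully seated and rocks no more. Only press with the fingertips: pick nothing up, leave the other things on the bench and in the tray where they are, and finish with the hand clear.

Things in the scene. Friction and masses are not known exactly. Their poses are not given: they have to be found in the camera images.
- cover_a: one of four identical square seed-box covers of grey board, 92 x 92 mm, with a skirt, two by two in a tray (centres 112 mm apart along the tray's x, 176 mm along its y). Origin: centre of the flat top face; z up, x and y along its sides. Tops lie 62 to 76 mm above the bench, as the packing under the boxes differs: height does not tell which is loose. Covers are captive and do not come off.
- cover_b: a second cover, same as cover_a, same origin and axes. Three covers are home and neither sink nor tilt. One, any of the four, only sits on the stud under its middle, level but 5 to 6 mm too high, the skirt hiding the gap: pressed about 30 mm from its middle it rocks under about 2 N, tipping 0.12 to 0.15 rad until that edge, 5 to 6 mm lower, meets the box rim.
- cover_c: a third cover, same as cover_a, same origin and axes. The loose cover springs back level when let go; pressing near its edge with under 8 N leaves it loose, while harder presses there may drive it part of the way down.
- cover_d: a fourth cover, same as cover_a, same origin and axes. Pushed down at its middle with 11 to 16 N the loose cover slides down 5 to 6 mm, stops hard on the rim, stays there and rocks no more.
- tray: fixed shallow wooden tray holding the four seed boxes, 250 (x) x 310 (y) mm, walls 30 mm high; origin at the centre of its underside; turned by up to 0.3 rad
- jar: bystander: small closed glass jar with hinged lid, 54 mm across, 68 mm tall, standing in the tray between the boxes; origin at the centre of its underside
- dibber: bystander: small wooden-handled planting stick, 120 x 18 x 16 mm, lying in the tray between the boxes; origin under the middle of its handle
- pot: bystander: green ceramic pot, 124 mm across the rim, 110 mm tall; origin at the centre of its underside
- trowel: bystander: transplanting trowel with wooden handle, 305 mm long, at most 28 mm high, lying on the bench; origin where blade and neck meet, blade towards its +x
- sprayer: bystander: plastic trigger sprayer, 80 mm across, 205 mm tall; origin at the centre of its underside
- rake: bystander: steel three-tined hand rake with wooden handle, 250 mm long, 90 mm wide, lying on the bench; origin under the root of the tines, tines towards its +x
- small_pot: bystander: terracotta pot, 90 mm across the rim, 80 mm tall; origin at the centre of its underside

How it is judged:
On the way, in this order (a step that is already met when the one before it is completed fails the run):
1. the loose cover is pressed near its edge and rocks (tilts by more than 0.06 rad) (angle between any of cover_a, cover_b, cover_c, cover_d's own z axis and vertical above 0.06 rad), for 0.1 s.
2. the loose cover is pushed down home (4 mm or more) and lies level (distance of any of cover_a, cover_b, cover_c, cover_d from where it was at the start of the episode above 0.004 m and angle between each of cover_a, cover_b, cover_c, cover_d's own z axis and vertical below 0.03 rad), for 0.2 s.
At the end, for the whole second after the job is handed in: the cover that rocked has gone down at least 4 mm from where it began (home on its rim to within 2 mm), all four covers lie level to within 0.03 rad and are at rest (all of step 2 and linear speed of each of cover_a, cover_b, cover_c, cover_d below 0.01 m/s); the robot touches nothing.
It fails at once if a cover is lifted or dragged (its centre moves more than 9 mm) (distance of any of cover_a, cover_b, cover_c, cover_d from where it was at the start of the episode above 0.009 m).
It fails at once if a bystander is lifted, carried or pushed more than 25 mm from its place (distance of any of jar, dibber, pot, trowel, sprayer, rake, small_pot from where it was at the start of the episode above 0.025 m).
It also fails if it takes over 48 s, if anything falls off the work surface, if the arm or the gripper's body presses on something with over 40 N, if the wrist force passes 120 N, or if a joint passes its speed limit or range.

## Working session

There is one attempt and no reset: what is moved stays moved. The work goes in short steps, Python scripts to look and compute and a tool call to move; the robot and the scene stay as the last step left them, time stands still between calls to the robot, and variables do not carry over. Pictures are saved under pics/ and viewed, at most 10 in all, crops included, and the job is handed in when it is done.

Besides the shell and the picture viewer there is one more tool, called as name([rows], argument=value, ...), one row to a line, values as JSON. send_rows: Moves the arm, as the interface text tells. Its arguments: {"type":"object","properties":{"rows":{"type":"array"},"force":{"type":"number"}},"required":["rows"]}

```bash
mkdir -p pics
cat > h.py <<'E'
import numpy as np, cv2
from station import robot, cams, job, nets
def ray(p,uv,z):
    T=np.array(p["T"]);d=T[:3,:3]@np.array([(uv[0]-p["cx"])/p["fx"],(uv[1]-p["cy"])/p["fy"],1]);o=T[:3,3]
    return o+d*(z-o[2])/d[2]
def save(p,n): cv2.imwrite("pics/"+n,p["frame"][:,:,::-1])
E
python3 - <<'E'
from h import *
for c in("top","scene"):
    p=cams.camera(c);save(p,c+"0.png");print(c,np.round(p["T"],3).tolist())
    for n,z in(("cover_a",.069),("tray",0),("jar",0),("dibber",.0)):
        for r in nets.landmark_of(p,n)[:5]: print(n,r["score"],np.round(r["position"]),ray(p,r["position"],z).round(3))
print(robot.state())
E
```

```text
top [[0.016, -0.996, 0.082, 0.458], [-1.0, -0.018, -0.018, -0.008], [0.019, -0.082, -0.996, 1.215], [0.0, 0.0, 0.0, 1.0]]
cover_a 0.96 [257. 223.] [0.587 0.138 0.069]
cover_a 0.92 [320. 268.] [ 0.474 -0.027  0.069]
cover_a 0.9 [253. 265.] [0.481 0.145 0.069]
cover_a 0.83 [327. 227.] [ 0.581 -0.041  0.069]
tray 0.77 [293. 245.] [0.538 0.047 0.   ]
jar 0.72 [288. 218.] [0.609 0.063 0.   ]
dibber 0.79 [289. 270.] [0.469 0.056 0.   ]
dibber 0.28 [141. 292.] [0.405 0.449 0.   ]
scene [[-0.259, 0.752, -0.606, 1.407], [0.966, 0.214, -0.148, 0.197], [0.019, -0.624, -0.781, 1.232], [0.0, 0.0, 0.0, 1.0]]
cover_a 0.96 [317. 220.] [ 0.48  -0.039  0.069]
cover_a 0.76 [309. 251.] [ 0.585 -0.032  0.069]
cover_a 0.65 [381. 236.] [0.486 0.142 0.069]
cover_a 0.65 [375. 268.] [0.593 0.147 0.069]
tray 0.66 [345. 256.] [0.525 0.054 0.   ]
jar 0.81 [335. 281.] [0.614 0.05  0.   ]
dibber 0.67 [345. 238.] [0.466 0.041 0.   ]
{'t': 0.5, 'qpos': array([-1.22774443e+00,  9.10763535e-02,  1.23070957e+00, -9.60211734e-06,
        1.81980937e+00, -5.66736127e-02]), 'joint_velocities': array([ 7.93811409e-05,  6.37094825e-04, -1.32937462e-03, -1.39909442e-03,
        2.31862580e-03, -1.11208091e-03]), 'effort': array([-8.02059840e-04, -4.57913125e+01, -4.17655170e+01, -9.32803982e-05,
        1.12554782e-03,  2.06919431e-06]), 'tool_pos': array([ 0.23351126, -0.5527019 ,  0.23128397]), 'orientation': array([-3.14158949e+00,  9.14142362e-06,  3.99723141e-01]), 'force': array([ 0.00212691,  0.64871024, -0.87307136]), 'moment': array([-0.00158025,  0.03584755,  0.05726586]), 'grasp_force': 0.0, 'opening': 0.08549774895998782}
```

View pics/top0.png

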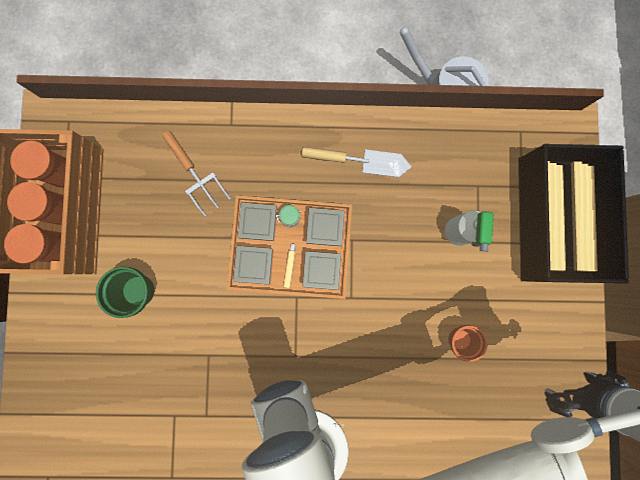

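View pics/scene0.png

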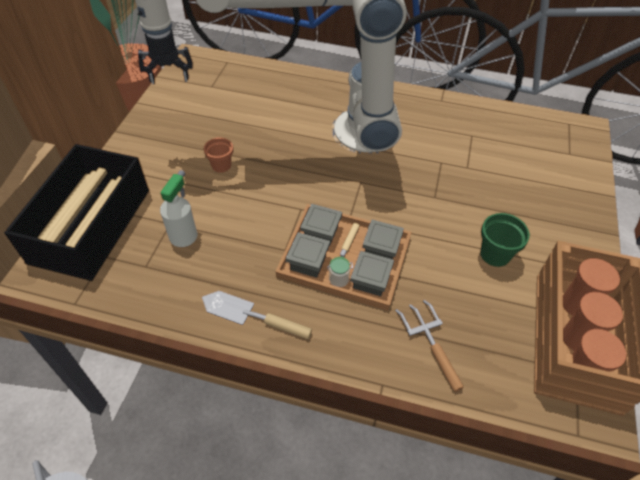

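The top view shows the four grey covers at about (257,221), (325,226), (253,265) and (321,270). The jar is at (288,216) and the dibber at (290,266), both in the gap between the columns. The net results agree with both views. The tray centre is about (0.533, 0.054) with yaw about -0.035, so I'll start with the nearest cover at (0.474, -0.032), on its outer edge.

send_rows([
  [[1.7,3.5,0,0,0,-0.0435,-1],[1.7,3.5,0,0,0,-0.0435,-1],[1.7,3.5,0,0,0,-0.0435,-1],[1.7,3.5,0,0,0,-0.0435,-1],[1.7,3.5,0,0,0,-0.0435,-1],[1.7,3.5,0,0,0,-0.0435,-1],[1.7,3.5,0,0,0,-0.0435,-1],[1.7,3.5,0,0,0,-0.0435,-1],[1.7,3.5,0,0,0,-0.0435,-1],[1.7,3.5,0,0,0,-0.0435,-1]],
])

```text
t: 1.33
tool_pos: [0.4039, -0.2009, 0.2317]
orientation: [3.141, -0.001, -0.038]
force: [0.7, -0.2, 0.2]
opening: -0.0004
grasp_force: 0.0
```

send_rows([
  [[1.75,3.5,0,0,0,0,-1],[1.75,3.5,0,0,0,0,-1],[1.75,3.5,0,0,0,0,-1],[1.75,3.5,0,0,0,0,-1],[0,0,-3.5,0,0,0,-1],[0,0,-3.5,0,0,0,-1],[0,0,-3.5,0,0,0,-1],[0,0,0,0,0,0,-1],[0,0,0,0,0,0,-1]],
])

```text
t: 2.08
tool_pos: [0.4723, -0.0624, 0.1249]
orientation: [-3.141, 0.004, -0.035]
force: [-0.4, 0.3, 0.5]
opening: 0.0003
grasp_force: 0.0
```

Run:
```python
from h import *
p=cams.camera("wrist");save(p,"w1.png")
for r in nets.landmark_of(p,"cover_a")[:5]: print(r["score"],np.round(r["position"]),ray(p,r["position"],.069).round(4))
s=robot.state();print(s["t"],s["tool_pos"],s["orientation"],s["force"],s["opening"])
```

```text
0.92 [251.  23.] [ 0.5803 -0.0373  0.069 ]
0.66 [255. 261.] [ 0.4715 -0.0306  0.069 ]
2.1833 [ 0.47459242 -0.06310039  0.12911966] [ 3.14099589 -0.00357786 -0.03561895] [ 0.24042649  0.16792261 -0.10264543] 0.00010060561204094127
```

View pics/w1.png

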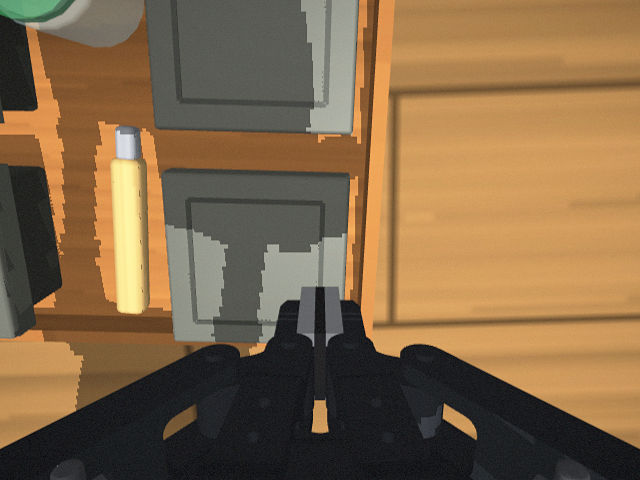

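The wrist view shows the near-right cover from about (165,170) to (350,340), with the shut tips over its right edge. This confirms the cover centre at about (0.472, -0.031). I'll go down to just above the top.

send_rows([
  [[0,0,-2.2,0,0,0,-1],[0,0,-2.2,0,0,0,-1],[0,0,0,0,0,0,-1],[0,0,0,0,0,0,-1],[0,0,0,0,0,0,-1]],
])

```text
t: 2.6
tool_pos: [0.4749, -0.0631, 0.0853]
orientation: [3.141, -0.004, -0.036]
force: [-0.7, 0.7, -0.6]
opening: -0.0001
grasp_force: 0.0
```

send_rows([
  [[0,0,-0.1,0,0,0,-1],[0,0,-0.1,0,0,0,-1],[0,0,-0.1,0,0,0,-1],[0,0,-0.1,0,0,0,-1],[0,0,0,0,0,0,-1]],
])

```text
t: 3.02
tool_pos: [0.4735, -0.0627, 0.0782]
orientation: [-3.142, 0.0, -0.035]
force: [0.4, 0.7, -0.3]
opening: 0.0002
grasp_force: 0.0
```

send_rows([
  [[0,0,-0.1,0,0,0,-1],[0,0,-0.1,0,0,0,-1],[0,0,-0.1,0,0,0,-1],[0,0,0,0,0,0,-1]],
])

```text
t: 3.35
tool_pos: [0.4734, -0.0627, 0.0749]
orientation: [-3.141, 0.001, -0.035]
force: [-0.8, 0.6, -0.3]
opening: -0.0002
grasp_force: 0.0
```

send_rows([
  [[0,0,-0.1,0,0,0,-1],[0,0,-0.1,0,0,0,-1],[0,0,-0.1,0,0,0,-1],[0,0,0,0,0,0,-1]],
])

```text
t: 3.68
tool_pos: [0.4734, -0.0627, 0.072]
orientation: [-3.141, 0.0, -0.035]
force: [-0.8, -0.2, -0.1]
opening: 0.0003
grasp_force: 0.0
```

send_rows([
  [[0,0,-0.1,0,0,0,-1],[0,0,-0.1,0,0,0,-1],[0,0,-0.1,0,0,0,-1],[0,0,0,0,0,0,-1]],
])

```text
t: 4.02
tool_pos: [0.4734, -0.0627, 0.069]
orientation: [-3.142, 0.0, -0.035]
force: [0.3, -0.6, -0.2]
opening: -0.0002
grasp_force: 0.0
```

send_rows([
  [[0,0,-0.1,0,0,0,-1],[0,0,-0.1,0,0,0,-1],[0,0,-0.1,0,0,0,-1],[0,0,0,0,0,0,-1]],
])

```text
t: 4.35
tool_pos: [0.4734, -0.0627, 0.066]
orientation: [-3.142, 0.0, -0.035]
force: [-0.5, 0.7, 0.4]
opening: 0.0003
grasp_force: 0.0
```

send_rows([
  [[0,0,-0.1,0,0,0,-1],[0,0,-0.1,0,0,0,-1],[0,0,-0.1,0,0,0,-1],[0,0,0,0,0,0,-1]],
])

```text
t: 4.68
tool_pos: [0.4735, -0.0627, 0.0658]
orientation: [3.141, -0.001, -0.035]
force: [-8.5, 1.1, 13.4]
opening: -0.0
grasp_force: 6.8
```

That cover is home: it stopped hard at 0.066 with 13 N. Next is the far-right one.

send_rows([
  [[0,0,3.0,0,0,0,-1],[3.6,-0.2,0,0,0,0,-1],[3.6,-0.2,0,0,0,0,-1],[3.6,-0.2,0,0,0,0,-1],[0,0,0,0,0,0,-1],[0,0,-1.4,0,0,0,-1],[0,0,0,0,0,0,-1],[0,0,0,0,0,0,-1]],
])

```text
t: 5.35
tool_pos: [0.58, -0.0685, 0.0778]
orientation: [-3.141, 0.003, -0.035]
force: [0.1, -0.1, -0.3]
opening: -0.0003
grasp_force: 0.0
```

send_rows([
  [[0,0,-0.1,0,0,0,-1],[0,0,-0.1,0,0,0,-1],[0,0,-0.1,0,0,0,-1],[0,0,0,0,0,0,-1]],
])

```text
t: 5.68
tool_pos: [0.5814, -0.0687, 0.0769]
orientation: [3.141, -0.001, -0.035]
force: [0.4, -0.2, 0.1]
opening: 0.0
grasp_force: 0.0
```

send_rows([
  [[0,0,-0.1,0,0,0,-1],[0,0,-0.1,0,0,0,-1],[0,0,-0.1,0,0,0,-1],[0,0,0,0,0,0,-1]],
])

```text
t: 6.02
tool_pos: [0.5814, -0.0687, 0.073]
orientation: [-3.142, 0.0, -0.035]
force: [-0.4, -0.0, 0.1]
opening: -0.0004
grasp_force: 0.0
```

send_rows([
  [[0,0,-0.1,0,0,0,-1],[0,0,-0.1,0,0,0,-1],[0,0,-0.1,0,0,0,-1],[0,0,0,0,0,0,-1]],
])

```text
t: 6.35
tool_pos: [0.5814, -0.0687, 0.0699]
orientation: [-3.142, 0.001, -0.035]
force: [-0.2, -1.0, -0.0]
opening: 0.0
grasp_force: 0.0
```

send_rows([
  [[0,0,-0.1,0,0,0,-1],[0,0,-0.1,0,0,0,-1],[0,0,-0.1,0,0,0,-1],[0,0,0,0,0,0,-1]],
])

```text
t: 6.68
tool_pos: [0.5816, -0.069, 0.0673]
orientation: [3.141, -0.0, -0.035]
force: [0.1, -2.0, 1.3]
opening: -0.0002
grasp_force: 0.7
```

send_rows([
  [[0,0,-0.1,0,0,0,-1],[0,0,-0.1,0,0,0,-1],[0,0,0,0,0,0,-1]],
])

```text
t: 6.93
tool_pos: [0.5817, -0.0692, 0.0655]
orientation: [3.141, -0.001, -0.036]
force: [-0.1, -2.3, 2.9]
opening: 0.0001
grasp_force: 1.6
```

It gives way softly, so this is the loose one. One more mm and hold.

send_rows([
  [[0,0,-0.1,0,0,0,-1],[0,0,0,0,0,0,-1],[0,0,0,0,0,0,-1]],
])

```text
t: 7.18
tool_pos: [0.5817, -0.0692, 0.0653]
orientation: [3.141, -0.001, -0.036]
force: [-1.8, -2.7, 5.6]
opening: 0.0002
grasp_force: 3.1
```

Run:
```python
from h import *
p=cams.camera("wrist");save(p,"w2.png")
for r in nets.landmark_of(p,"cover_a")[:5]: print(r["score"],np.round(r["position"]),ray(p,r["position"],.068).round(4))
s=robot.state();print(s["t"],s["tool_pos"],s["orientation"],s["force"],s["opening"])
```

```text
0.97 [234. 317.] [ 0.5803 -0.0381  0.068 ]
7.2833 [ 0.5816756  -0.06921632  0.06528487] [ 3.14066766e+00 -8.02576118e-04 -3.54627614e-02] [-0.69590404 -2.64831962  6.83749536] 7.903844865085355e-05
```

View pics/w2.png

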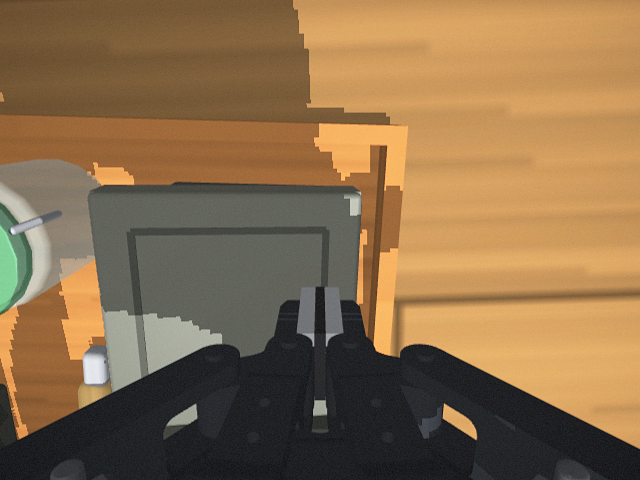

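The cover is visibly tipped: the box edge shows under its far-left side at about (250,185). The edge met the rim at 0.065 with about 6 N. I'll lift, let it spring back, and move over the middle at (0.581, -0.037).

send_rows([
  [[0,0,2.0,0,0,0,-1],[0,1.6,0,0,0,0,-1],[-0.05,1.6,0,0,0,0,-1],[0,0,0,0,0,0,-1],[0,0,-0.8,0,0,0,-1],[0,0,0,0,0,0,-1],[0,0,0,0,0,0,-1]],
])

```text
t: 7.87
tool_pos: [0.5803, -0.037, 0.0747]
orientation: [-3.141, 0.003, -0.035]
force: [-0.2, -0.1, 0.0]
opening: -0.0003
grasp_force: 0.0
```

send_rows([
  [[0,0,-0.1,0,0,0,-1],[0,0,-0.1,0,0,0,-1],[0,0,-0.1,0,0,0,-1],[0,0,-0.1,0,0,0,-1],[0,0,-0.1,0,0,0,-1],[0,0,-0.1,0,0,0,-1],[0,0,0,0,0,0,-1]],
])

```text
t: 8.45
tool_pos: [0.581, -0.0367, 0.07]
orientation: [-3.142, 0.0, -0.035]
force: [0.3, -0.0, 0.4]
opening: -0.0004
grasp_force: 0.0
```

send_rows([
  [[0,0,-0.1,0,0,0,-1],[0,0,-0.1,0,0,0,-1],[0,0,-0.1,0,0,0,-1],[0,0,0,0,0,0,-1]],
])

```text
t: 8.78
tool_pos: [0.5812, -0.0367, 0.0688]
orientation: [3.141, -0.001, -0.035]
force: [-2.0, 0.4, 7.0]
opening: -0.0005
grasp_force: 3.3
```

send_rows([
  [[0,0,-0.1,0,0,0,-1],[0,0,-0.1,0,0,0,-1],[0,0,-0.1,0,0,0,-1],[0,0,0,0,0,0,-1]],
])

```text
t: 9.12
tool_pos: [0.5813, -0.0367, 0.0664]
orientation: [3.141, -0.001, -0.035]
force: [-4.8, 0.7, 8.7]
opening: -0.0002
grasp_force: 4.3
```

send_rows([
  [[0,0,-0.1,0,0,0,-1],[0,0,-0.1,0,0,0,-1],[0,0,-0.1,0,0,0,-1],[0,0,0,0,0,0,-1]],
])

```text
t: 9.45
tool_pos: [0.5812, -0.0367, 0.0636]
orientation: [3.141, -0.001, -0.035]
force: [-4.8, 0.5, 10.4]
opening: 0.0001
grasp_force: 5.1
```

send_rows([
  [[0,0,-0.1,0,0,0,-1],[0,0,-0.1,0,0,0,-1],[0,0,0,0,0,0,-1]],
])

```text
t: 9.7
tool_pos: [0.5813, -0.0367, 0.0636]
orientation: [3.141, -0.002, -0.035]
force: [-9.7, 0.8, 17.5]
opening: 0.0002
grasp_force: 9.2
```

It hit the hard stop at 0.0636, 5.3 mm down. A bit more force, then lift and check the edge.

send_rows([
  [[0,0,-0.1,0,0,0,-1],[0,0,0,0,0,0,-1],[0,0,0,0,0,0,-1]],
])

```text
t: 9.95
tool_pos: [0.5813, -0.0367, 0.0636]
orientation: [3.141, -0.003, -0.035]
force: [-11.9, 1.5, 22.3]
opening: 0.0001
grasp_force: 11.3
```

send_rows([
  [[0,0,2.0,0,0,0,-1],[0,-1.6,0,0,0,0,-1],[0,-1.6,0,0,0,0,-1],[0,0,0,0,0,0,-1],[0,0,-1.1,0,0,0,-1],[0,0,0,0,0,0,-1],[0,0,-0.2,0,0,0,-1],[0,0,-0.2,0,0,0,-1],[0,0,-0.1,0,0,0,-1],[0,0,0,0,0,0,-1]],
])

```text
t: 10.78
tool_pos: [0.5806, -0.068, 0.0636]
orientation: [-3.141, 0.001, -0.034]
force: [-5.9, 1.5, 8.7]
opening: -0.0002
grasp_force: 4.1
```

The edge is now stiff at 0.0636, so it no longer rocks. I'll retreat.

send_rows([
  [[0,0,2.0,0,0,0,-1],[0,0,3.5,0,0,0,-1],[0,0,3.5,0,0,0,-1],[0,0,3.5,0,0,0,-1],[0,0,0,0,0,0,-1],[0,0,0,0,0,0,-1],[0,0,0,0,0,0,-1],[0,0,0,0,0,0,-1]],
])

```text
t: 11.45
tool_pos: [0.5804, -0.0682, 0.1852]
orientation: [-3.141, 0.003, -0.035]
force: [0.3, -0.1, -0.4]
opening: -0.0006
grasp_force: 0.0
```

Run:
```python
from h import *
p=cams.camera("wrist");save(p,"w3.png")
```

```text
(no output)
```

View pics/w3.png

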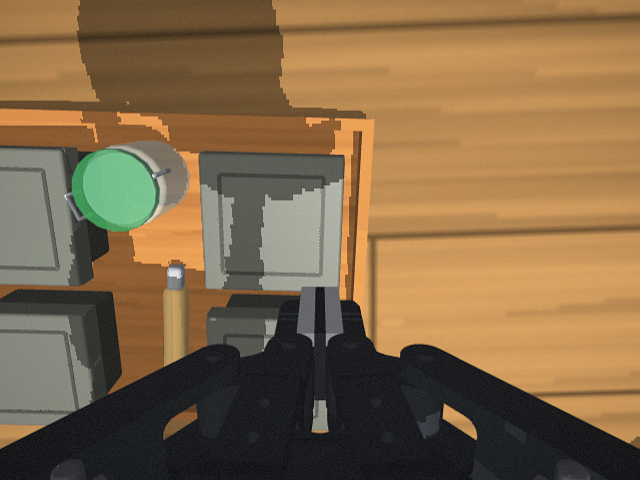

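The cover at (270,220) lies level. The jar at (125,190) and the dibber at (175,310) stand in place, and the hand is clear.

```bash
python3 -c "
from station import job
print(job.sign_off())"
```

```text
the job is handed in; nothing more can be done
None
```

The far-right cover, at about (0.581, -0.037), was the loose one; I pushed it about 5 mm down onto its rim, it no longer rocks at the edge, and the job is handed in with the hand clear (the sign-off reported no verdict).

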